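# Tip the hard drive label up and push it against the stop bar

## Task

The hard drive standing on its long edge on the blue mat has to lie in front of the scanner: with fingertip pushes alone, never lifting it, tip it over towards the aluminium stop bar so that it lies flat with its white label up, and let it settle short of the bar. Then push it along the mat until its long edge sits flush against the stop bar, with neither end sticking out past the bar, and take the hand away. Leave the other things where they stand.

Things in the scene. Friction and masses are not known exactly. Their poses are not given: they have to be found in the camera images.
- drive: hard drive, a loose box 26 mm thick (its x) by 147 mm (its y) by 102 mm (its z), about 0.5 kg. It starts standing on a 147 x 26 mm edge on the mat; origin: centre of that edge. -x face: black cover with white label; +x face: green circuit board. At the start z is up and the label faces away from the stop bar to within 0.35 rad. Lying label up, its x points down and its z towards the bar
- drive_center (a point): centre of the drive's body, 51 mm from its origin along its z; same axes as the drive. It is 51 mm above the mat while standing, 13 mm when lying
- drive_label (a point): centre of the white label on the drive's -x face
- drive_edge_a (a point): one end (its -y end) of the drive's long edge that starts on top, in mid-thickness; this 147 mm edge leads when the drive has fallen towards the stop bar, and must come flush with it
- drive_edge_b (a point): the other (+y) end of that same edge
- station: fixed station: blue mat 4 mm thick, 380 mm (its x) by 340 mm (its y from -160 to +180 mm), origin on the table under x = y = 0. Aluminium stop bar 300 mm long along x, 20 mm wide, 18 mm high above the mat, working face at y = -120 mm. Behind its middle a black scanner 90 x 50 mm, 66 mm high above the table (y -145 to -195 mm)
- stop (a point): middle of the stop bar's working face, at the mat's upper surface (4 mm above the table); axes as the station: x along the bar, +y away from the bar over the mat, z up
- jar: bystander: small white jar with red lid, radius 18 mm, 60 mm high, standing on a corner of the mat; origin at its underside
- tape: bystander: yellow tape roll, radius 24 mm, 20 mm high, lying on the other corner of the mat; origin at its underside
- spray: bystander: clear bottle with blue cap, radius 28 mm, 150 mm high, on the table left of the mat; origin at its underside
- adapter: bystander: black laptop power brick 120 x 52 x 32 mm (x, y, z), on the table left of the mat; origin at its underside
- driver: bystander: screwdriver with red handle, 180 mm long, lying on the table right of the mat along its x
- drive2: bystander: a second hard drive of the same kind, lying label up on the table right of the mat; origin at the centre of its underside
Mind the look-alikes: they are no part of the job. What is shaped like the drive but red is not meant.

How it is judged:
On the way, in this order (a step that is already met when the one before it is completed fails the run):
1. the drive lies flat on the mat, label up, at rest and still short of the stop bar (angle between drive's own x axis and vertical above 3.05 rad and linear speed of drive below 0.02 m/s and angular speed of drive below 0.1 rad/s and y of each of drive_edge_a, drive_edge_b in the frame of stop above 0.008 m), for 0.2 s.
2. the drive has been pushed flush against the stop bar (angle between drive's own x axis and vertical above 3.05 rad and y of each of drive_edge_a, drive_edge_b in the frame of stop below 0.005 m and x of drive_center in the frame of stop between -0.078 and 0.078 m), for 0.2 s.
At the end, for the whole second after the job is handed in: the drive lies flat and at rest on the mat, label up (within 0.09 rad), both ends of its leading long edge within 5 mm of the stop bar's face, and its middle within 78 mm of the bar's middle along the bar, so that neither end sticks out (by more than some 4 mm) (all of step 2 and linear speed of drive below 0.02 m/s and angular speed of drive below 0.1 rad/s and height (world z) of drive_center below 0.021 m); the robot touches nothing.
It fails at once if the drive is lifted off the mat while upright or tipping (its centre more than 64 mm above the table; tipping alone takes it to 57 mm) (height (world z) of drive_center above 0.064 m).
It fails at once if the drive is lifted off the mat once it lies flat (its centre more than 31 mm above the table; lying it is at 17 mm) (angle between drive's own x axis and vertical above 3.05 rad and height (world z) of drive_center above 0.031 m).
It fails at once if another thing (jar, tape, bottle, power brick, screwdriver, second drive) is moved by more than 15 mm (distance of any of jar, tape, spray, adapter, driver, drive2 from where it was at the start of the episode above 0.015 m).
It also fails if it takes over 64 s, if anything falls off the work surface, if the arm or the gripper's body presses on something with over 40 N, if the wrist force passes 120 N, or if a joint passes its speed limit or range.

## Robot

A 6-joint arm with a two-finger parallel gripper is mounted at the origin on the work surface. World frame = base frame: x ahead of the robot, y to its left, z up, the work surface at z = 0. Lengths are in m, angles in rad, forces in N, time in s.
With the tool pointing down it reaches from about 0.35 to 0.775 m from the base axis. Payload 7.3 kg.
Tool frame: the origin (TCP) lies on the mounting face of the last link; the fingertips stand 178 mm ahead of it and the grasp point (between the pads) lies 159 mm ahead of it (robot.tcp_to_tips is the distance from the TCP to the fingertips, in m); z points along the fingers, y is the direction in which the jaws open and shut (so a half turn about z gives the same grasp; the last joint's range is limited). The gripper opens to 92 mm and grips with 3 to 60 N. Pads are 19 mm wide; open, the fingers measure 130 mm over their backs; the gripper's body (75 mm by 190 mm) begins 47 mm behind the grasp point.
Start: joints at [1.007, 0.342, 1.524, -0, 1.275, -0.146], TCP at [0.213, 0.48, 0.405] pointing down, gripper open.
Joint ranges: [-2.53, 2.53], [-0.77, 2.02], [0.04, 2.7], [-1, 4.14], [0.28, 2.66], [-3.11, 3.11]. Speed limits (rad/s): [2.57, 2.57, 3.14, 3.14, 3.14, 3.14].

## Interface

Orientations are given as [roll, pitch, yaw] about the fixed x, y, z axes, in that order (R = Rz(yaw) Ry(pitch) Rx(roll)).
In Python, from cell import robot, viewer gives the robot as it stands.
- The arm moves only by the shell command python3 -m creep 'ROWS' [OPENING] [FORCE]. ROWS is JSON, a list that holds one entry, the list of rows, each a list of 6 numbers: the shift along the world's x, y, z in mm, then the turn, a rotation vector about the world's x, y, z in degrees. A call has 1 to 5 rows; each row shifts and turns the pose as measured when the row begins; what a row does not reach is not made up. A row lasts 1/12 s, in which the tool goes at most 41.7 mm and 7.16 degrees, less where a joint would pass 70% of its speed; a pose out of reach is approached as far as the arm can. A call with a gripper value outside its range is refused whole. OPENING is the closure, from -1 (fully open) to 1 (shut), set as the call begins (- or left out, the last holds). The fingers move at their own pace and stop on an object; FORCE is the grip in N (left out, the last holds). Time passes only in rows, so rows that do not move let the fingers close. It gives the time, the measured TCP pose, the force and the opening at its end, in the units of the state.
- robot.observe(): the state, without advancing time (a new reading comes with each control period).
- viewer.read_camera(name): name is "scene" or "top"; returns the picture (420x560x3 uint8, blue, green, red); there is no depth.
- viewer.camera_model(name): a dict with "fx", "fy", "cx", "cy" (pixels), "pose" (4x4, takes a point from camera to world coordinates). Camera axes: x right, y up, looking along -z (the intrinsics and any distortion apply to the point x, -y, -z); pixel columns grow to the right and rows downward; lengths in m; the calibration is good to about 2 mm. A picture is of the moment at which its call begins. camera_model takes no time and is no camera call.
- robot.hand_in(): hands the job in, once; it reports no verdict.
The state is a dict: "time": time; "qpos": joint angles; "qvel": joint speeds; "joint_efforts": joint torques, N m; "tool_pos": TCP position; "tool_rot": TCP orientation; "contact_force": force on the tool from outside, world axes, zero at the start; "torque": the same for the moment, N m; "opening": finger opening in m.
Only numpy, scipy, OpenCV 4.12 (cv2) and the standard library are available. Lean on these libraries where they do the work, as an engineer would, in place of code of your own. Each camera call takes 0.05 s, during which the arm holds its last target. There are 200 camera calls.

## Working session

There is one attempt and no reset: what is moved stays moved. The work goes in short steps, Python scripts to look and compute and a shell command to move; the robot and the scene stay as the last step left them, time stands still between calls to the robot, and variables do not carry over. Pictures are saved under pics/ and viewed, about 8 in all and at most 12, crops included, and the job is handed in when it is done.

```bash
ls; mkdir -p pics
python3 - <<'E'
from cell import robot, viewer
import cv2,numpy as np
for n in("scene","top"):
    cv2.imwrite(f"pics/{n}0.png",viewer.read_camera(n))
    m=viewer.camera_model(n);print(n,{k:(np.round(v,3).tolist()) for k,v in m.items()})
print(robot.observe())
E
```

```text
pics
scene {'fx': 407.875, 'fy': 407.875, 'cx': 283.07, 'cy': 216.995, 'pose': [[-0.381, -0.564, 0.732, 1.149], [0.925, -0.245, 0.292, 0.271], [0.015, 0.788, 0.615, 0.627], [0.0, 0.0, 0.0, 1.0]]}
top {'fx': 534.842, 'fy': 534.842, 'cx': 271.344, 'cy': 215.096, 'pose': [[-0.005, 0.998, -0.062, 0.412], [-1.0, -0.004, 0.015, 0.022], [0.014, 0.062, 0.998, 1.402], [0.0, 0.0, 0.0, 1.0]]}
{'time': 0.1, 'qpos': array([ 1.00702340e+00,  3.42655807e-01,  1.52490739e+00,  1.57730672e-06,
        1.27540862e+00, -1.46010848e-01]), 'qvel': array([-0.00047216, -0.00115998, -0.00126859,  0.0014789 ,  0.00039293,
        0.00206002]), 'joint_efforts': array([ 1.17514435e-03, -4.32003736e+01, -2.44695067e+01,  7.18549825e-02,
        5.26715477e-02, -1.01500052e-05]), 'tool_pos': array([0.21292257, 0.47975673, 0.40411778]), 'tool_rot': array([-3.14022838e+00, -2.02150918e-04,  2.72382997e+00]), 'contact_force': array([-0.4547171 , -0.09904503, -0.39339009]), 'torque': array([-0.00085396,  0.0026008 , -0.00775562]), 'opening': 0.09198343494079761}
```

View pics/scene0.png

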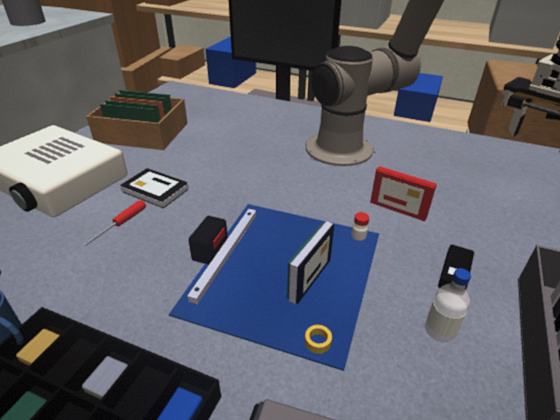

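View pics/top0.png

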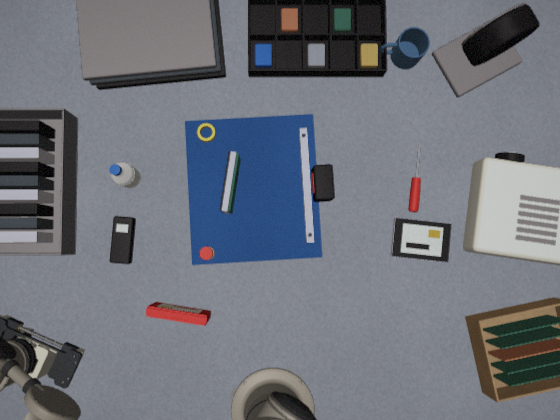

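The scene shows the drive standing at about px (312,262), label towards the jar/tape side, and the stop bar at (222,255). From above, the drive is at (230,182), the bar at col 307, the tape at (206,132) and the jar at (207,254). Next I measure these.

```bash
cat > h.py <<'E'
from cell import robot, viewer
import cv2,numpy as np
def ray(n,uv,z):
    m=viewer.camera_model(n);P=np.array(m["pose"])
    d=P[:3,:3]@np.array([(uv[0]-m["cx"])/m["fx"],-(uv[1]-m["cy"])/m["fy"],-1.])
    o=P[:3,3];return (o+d*(z-o[2])/d[2])[:2]
def rect(mask,n,z):
    c=max(cv2.findContours(mask.astype(np.uint8),0,2)[0],key=cv2.contourArea)
    b=cv2.boxPoints(cv2.minAreaRect(c))
    return np.array([ray(n,p,z) for p in b]),b
E
python3 - <<'E'
from h import *
im=viewer.read_camera("top");np.save("pics/top.npy",im)
b,g,r=[im[...,i].astype(int) for i in range(3)]
mat=(b>70)&(b>g+25)&(r<60)
mat[:,:180]=0;mat[:100]=0;mat[280:]=0;mat[:,330:]=0
c=max(cv2.findContours(mat.astype(np.uint8),0,2)[0],key=cv2.contourArea)
bx=cv2.boxPoints(cv2.minAreaRect(cv2.convexHull(c)));print("mat",bx.round(1).tolist(),[ray("top",p,.004).round(4).tolist() for p in bx])
lig=(np.minimum(np.minimum(b,g),r)>110)
roi=lambda m,x0,x1,y0,y1:(lambda z:(z.__setitem__((slice(y0,y1),slice(x0,x1)),m[y0:y1,x0:x1]),z)[1])(np.zeros_like(m))
for nm,m,z in(("bar",roi(lig,290,320,115,255),.022),("drv",roi(lig,215,250,145,220),.106)):
    w,p=rect(m,"top",z);print(nm,p.round(1).tolist(),w.round(4).tolist(),w.mean(0).round(4))
for y in(160,182,205): print(y,[tuple(im[y,x]) for x in range(222,244)])
for nm,p,z in(("jar",(207,254),.06),("tape",(206,132),.02)): print(nm,ray("top",p,z))
cv2.imwrite("pics/crop.png",cv2.resize(im[110:270,180:335],None,fx=3.6,fy=3.6,interpolation=2))
E
```

```text
mat [[183.89999389648438, 121.0999984741211], [313.1000061035156, 113.69999694824219], [321.29998779296875, 256.5], [192.0, 263.8999938964844]] [[0.7484, 0.2313], [0.7677, -0.1106], [0.3901, -0.1282], [0.3727, 0.2082]]
bar [[298.70001220703125, 128.10000610351562], [306.6000061035156, 127.5999984741211], [314.0, 241.89999389648438], [306.1000061035156, 242.39999389648438]] [[0.7252, -0.071], [0.7265, -0.0915], [0.4279, -0.1078], [0.4267, -0.0876]] [ 0.5766 -0.0895]
drv [[220.8000030517578, 210.5], [230.0, 150.5], [236.10000610351562, 151.5], [226.89999389648438, 211.39999389648438]] [[0.5042, 0.1256], [0.6509, 0.1032], [0.6486, 0.0884], [0.5018, 0.1109]] [0.5764 0.107 ]
160 [(np.uint8(126), np.uint8(77), np.uint8(40)), (np.uint8(128), np.uint8(76), np.uint8(42)), (np.uint8(125), np.uint8(74), np.uint8(42)), (np.uint8(129), np.uint8(77), np.uint8(43)), (np.uint8(119), np.uint8(71), np.uint8(36)), (np.uint8(77), np.uint8(57), np.uint8(47)), (np.uint8(74), np.uint8(72), np.uint8(73)), (np.uint8(144), np.uint8(134), np.uint8(134)), (np.uint8(191), np.uint8(180), np.uint8(178)), (np.uint8
[... 1944 characters left out ...]
), np.uint8(63)), (np.uint8(79), np.uint8(93), np.uint8(53)), (np.uint8(29), np.uint8(35), np.uint8(20)), (np.uint8(40), np.uint8(46), np.uint8(26)), (np.uint8(79), np.uint8(60), np.uint8(35)), (np.uint8(130), np.uint8(77), np.uint8(43)), (np.uint8(129), np.uint8(75), np.uint8(41)), (np.uint8(129), np.uint8(78), np.uint8(43)), (np.uint8(129), np.uint8(78), np.uint8(39)), (np.uint8(130), np.uint8(77), np.uint8(45)), (np.uint8(127), np.uint8(73), np.uint8(40)), (np.uint8(128), np.uint8(76), np.uint8(42)), (np.uint8(129), np.uint8(78), np.uint8(44)), (np.uint8(127), np.uint8(73), np.uint8(36)), (np.uint8(125), np.uint8(74), np.uint8(36))]
jar [0.39863693 0.16354725]
tape [0.7157284  0.17116606]
```

View pics/crop.png

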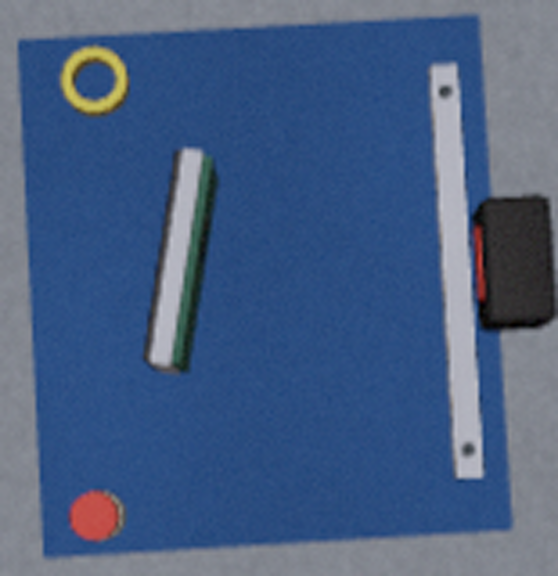

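The crop shows the drive's light top strip with the green board on the bar side. The drive's long axis is at about -0.152 rad, with its centre near (0.576, 0.106). The bar is at +0.055 rad with its face middle near (0.576, -0.079). It will fall about 57 mm short of the bar.

I'll keep the jaws open and parallel to the drive so there are two contact points. First I go high to behind the label face.

```bash
python3 -m creep '[[[28,-25,0,0,0,-5.7],[28,-25,0,0,0,-5.7],[28,-25,0,0,0,-5.7],[28,-25,0,0,0,-5.7],[28,-25,0,0,0,-5.7]]]' -1; python3 -m creep '[[[28,-25,0,0,0,-5.7],[28,-25,0,0,0,-5.7],[28,-25,0,0,0,-5.7],[28,-25,0,0,0,-5.7],[28,-25,0,0,0,-5.7]]]'
```

```text
time: 0.57
tool_pos: [0.3514, 0.3541, 0.4026]
tool_rot: [-3.139, -0.003, 2.221]
contact_force: [1.0, 0.2, -0.7]
opening: 0.0921
time: 0.98
tool_pos: [0.4966, 0.2214, 0.4019]
tool_rot: [-3.137, -0.003, 1.698]
contact_force: [0.4, 0.4, -0.8]
opening: 0.0918
```

```bash
python3 -m creep '[[[29,-22,0,0,0,-5.5],[29,-22,0,0,0,-5.5],[29,-22,0,0,0,-5.5],[0,0,-35,0,0,0],[0,0,-35,0,0,0]]]'; python3 -m creep '[[[0,0,-35,0,0,0],[0,0,-25,0,0,0],[0,0,0,0,0,0]]]'
python3 - <<'E'
from h import *
print(robot.observe()["tool_pos"],robot.observe()["tool_rot"])
a=viewer.read_camera("scene")[180:380,170:400]
cv2.imwrite("pics/s1.png",cv2.resize(a,None,fx=3,fy=3,interpolation=2))
E
```

```text
time: 1.4
tool_pos: [0.594, 0.1443, 0.336]
tool_rot: [3.13, -0.007, 1.38]
contact_force: [-0.1, 1.3, -1.6]
opening: 0.0921
time: 1.65
tool_pos: [0.5932, 0.1418, 0.2665]
tool_rot: [3.14, -0.003, 1.376]
contact_force: [-1.6, -1.0, 0.1]
opening: 0.0919
[0.59318753 0.14176166 0.26650343] [ 3.13974407 -0.00334509  1.37632828]
```

View pics/s1.png

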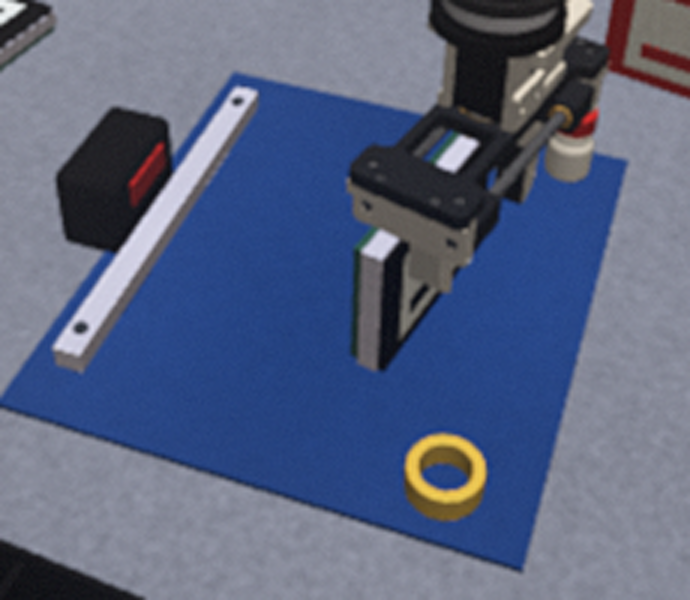

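The drive is still standing. Both fingers are behind the label face, about 15 mm off, at roughly 88 mm tip height. I square up and push slowly.

```bash
python3 -m creep '[[[-8,1,0,0,0,2.4],[-1,-5,0,0,0,0],[-1,-5,0,0,0,0],[0,0,0,0,0,0]]]'; python3 -m creep '[[[-0.5,-3,0,0,0,0],[-0.5,-3,0,0,0,0],[-0.5,-3,0,0,0,0],[-0.5,-3,0,0,0,0],[0,0,0,0,0,0]]]'
```

```text
time: 2.03
tool_pos: [0.5852, 0.1328, 0.2742]
tool_rot: [3.131, -0.006, 1.419]
contact_force: [-0.3, 0.5, -0.4]
opening: 0.0916
time: 2.45
tool_pos: [0.5843, 0.1193, 0.2786]
tool_rot: [3.123, -0.008, 1.417]
contact_force: [0.1, 0.7, 0.5]
opening: 0.0918
```

```bash
python3 -m creep '[[[0,0,-8,0.15,1,0],[0,0,-8,0,0,0],[0,0,0,0,0,0]]]'
python3 - <<'E'
from h import *
print(robot.observe()["tool_pos"],robot.observe()["tool_rot"],robot.observe()["contact_force"])
a=viewer.read_camera("scene")[180:380,170:400]
cv2.imwrite("pics/s2.png",cv2.resize(a,None,fx=3,fy=3,interpolation=2))
E
```

```text
time: 2.7
tool_pos: [0.5845, 0.1192, 0.2617]
tool_rot: [3.141, -0.009, 1.416]
contact_force: [0.1, 1.7, -0.0]
opening: 0.0918
[0.58454689 0.11920681 0.26168641] [ 3.14096526 -0.00865104  1.41601585] [ 0.05873873  1.67044666 -0.01473378]
```

View pics/s2.png

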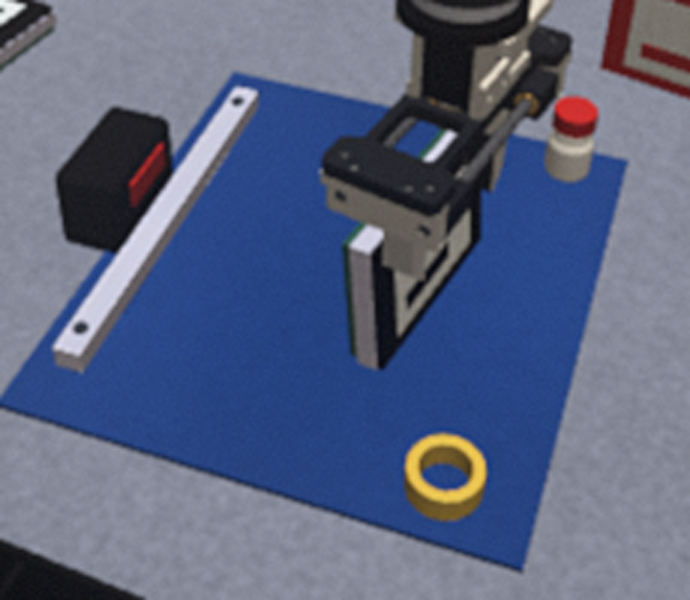

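The drive is leaning towards the bar about its lower edge, and the near lower corner at (375,365) has not moved. I continue, trimming the upward drift.

```bash
python3 -m creep '[[[-0.5,-3,-1,0,0,0],[-0.5,-3,-1,0,0,0],[-0.5,-3,-1,0,0,0],[-0.5,-3,-1,0,0,0],[0,0,0,0,0,0]]]'; python3 -m creep '[[[-0.5,-3,-1,0,0,0],[-0.5,-3,-1,0,0,0],[-0.5,-3,-1,0,0,0],[0,0,0,0,0,0],[0,0,0,0,0,0]]]';  python3 - <<'E'
from h import *
a=viewer.read_camera("scene")[180:380,170:400]
cv2.imwrite("pics/s3.png",cv2.resize(a,None,fx=3,fy=3,interpolation=2))
E
```

```text
time: 3.17
tool_pos: [0.5823, 0.1062, 0.2569]
tool_rot: [-3.141, -0.008, 1.417]
contact_force: [0.0, -0.8, -0.3]
opening: 0.092
time: 3.58
tool_pos: [0.5806, 0.0955, 0.2538]
tool_rot: [-3.141, -0.008, 1.416]
contact_force: [0.5, 0.3, -0.7]
opening: 0.0918
```

View pics/s3.png

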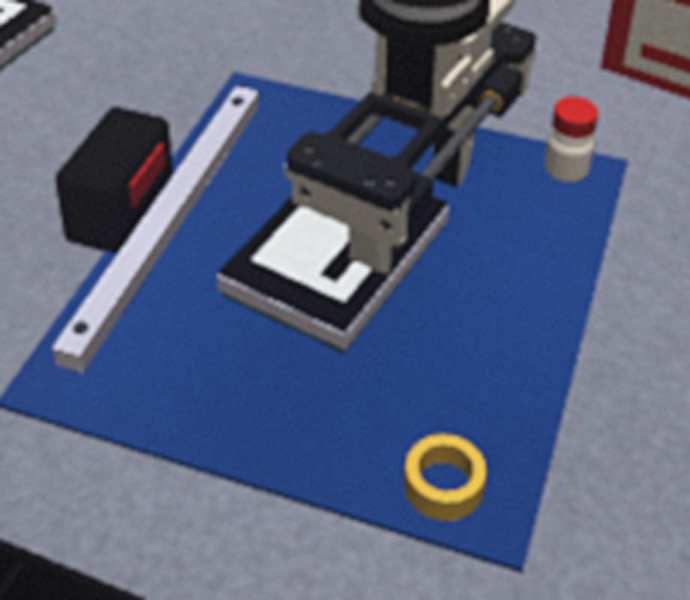

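It lies flat with the label up, its leading edge well short of the bar. I back off over the drive, turn parallel to the bar, then measure from above.

```bash
python3 -m creep '[[[-3,10,0,0,0,2.4],[-3,10,0,0,0,2.4],[-3,10,0,0,0,2.4],[-3,10,0,0,0,2.4],[-3,10,0,0,0,2.4]]]'
python3 - <<'E'
from h import *
print(robot.observe()["tool_pos"],robot.observe()["tool_rot"])
im=viewer.read_camera("top")
cv2.imwrite("pics/t4.png",cv2.resize(im[110:270,180:335],None,fx=3.6,fy=3.6,interpolation=2))
E
```

```text
time: 4.05
tool_pos: [0.5645, 0.1492, 0.254]
tool_rot: [3.141, -0.008, 1.643]
contact_force: [0.4, -0.8, 0.4]
opening: 0.0919
[0.56449019 0.14915071 0.25396535] [ 3.14147919 -0.00793191  1.64303779]
```

View pics/t4.png

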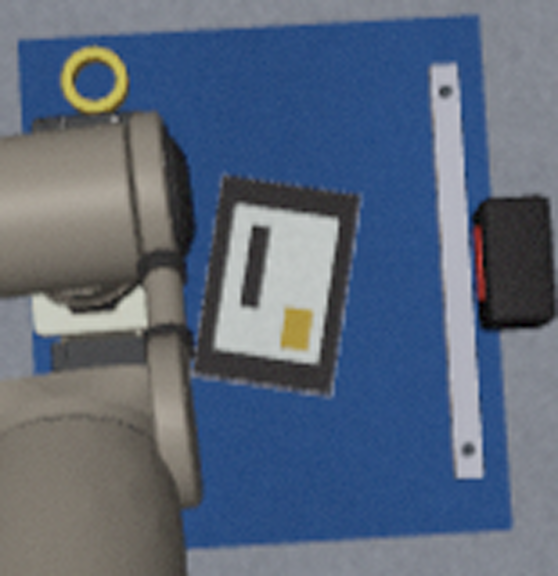

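From above, the label is up and the trailing edge runs from crop px (222,176) to (196,376), which is about (0.641, 0.077) to (0.499, 0.096) m. The drive centre is at about (0.563, 0.038). The fingers are clear behind it, so I lower to about 14 mm tip height.

```bash
python3 -m creep '[[[0,0,-16,0,0,-1],[0,0,-16,0,0,0],[0,0,-14,0,0,0],[0,0,-10,0,0,0],[0,0,0,0,0,0]]]'
```

```text
time: 4.52
tool_pos: [0.5624, 0.1564, 0.1976]
tool_rot: [3.138, -0.01, 1.641]
contact_force: [-0.5, -0.2, 0.9]
opening: 0.0917
```

```bash
python3 -m creep '[[[0.4,-7,-1,0,0,-0.8],[0.4,-7,-1,0,0,0],[0.4,-7,-1,0,0,0],[0.4,-7,-1,0,0,0],[0.4,-7,-1,0,0,0]]]';python3 -m creep '[[[0.4,-7,0,0,0,0],[0.4,-7,0,0,0,0],[0.4,-7,0,0,0,0],[0.4,-7,0,0,0,0],[0,0,0,0,0,0]]]'
```

```text
time: 4.93
tool_pos: [0.565, 0.1197, 0.1943]
tool_rot: [3.135, -0.01, 1.629]
contact_force: [0.0, -0.6, -0.1]
opening: 0.092
time: 5.35
tool_pos: [0.5662, 0.0867, 0.1947]
tool_rot: [3.137, -0.011, 1.624]
contact_force: [-1.1, 0.2, -0.3]
opening: 0.0918
```

```bash
python3 -m creep '[[[0.3,-5,-0.3,0,0,0],[0.3,-5,-0.3,0,0,0],[0.3,-5,-0.3,0,0,0],[0.3,-5,-0.3,0,0,0],[0.3,-5,-0.3,0,0,0]]]';python3 -m creep '[[[0.2,-4,0,0,0,0],[0.2,-4,0,0,0,0],[0.2,-4,0,0,0,0],[0.2,-4,0,0,0,0],[0,0,0,0,0,0]]]'
```

```text
time: 5.77
tool_pos: [0.5682, 0.0618, 0.1943]
tool_rot: [3.134, -0.014, 1.626]
contact_force: [-0.8, 5.2, 2.1]
opening: 0.092
time: 6.18
tool_pos: [0.5694, 0.0437, 0.1943]
tool_rot: [3.133, -0.014, 1.627]
contact_force: [-0.3, 1.8, 0.0]
opening: 0.092
```

```bash
python3 -m creep '[[[0.1,-3,0,0,0,0],[0.1,-3,0,0,0,0],[0,-2,0,0,0,0],[0,0,0,0,0,0]]]';python3 -m creep '[[[0,-2,0,0,0,0],[0,-2,0,0,0,0],[0,0,0,0,0,0]]]'
python3 - <<'E'
from h import *
im=viewer.read_camera("top")
cv2.imwrite("pics/t5.png",cv2.resize(im[110:270,180:335],None,fx=3.6,fy=3.6,interpolation=2))
E
```

```text
time: 6.52
tool_pos: [0.5697, 0.035, 0.1943]
tool_rot: [3.133, -0.014, 1.627]
contact_force: [0.2, 3.1, 0.3]
opening: 0.0918
time: 6.77
tool_pos: [0.5697, 0.0307, 0.1943]
tool_rot: [3.133, -0.014, 1.628]
contact_force: [0.0, 3.0, -0.3]
opening: 0.0921
```

View pics/t5.png

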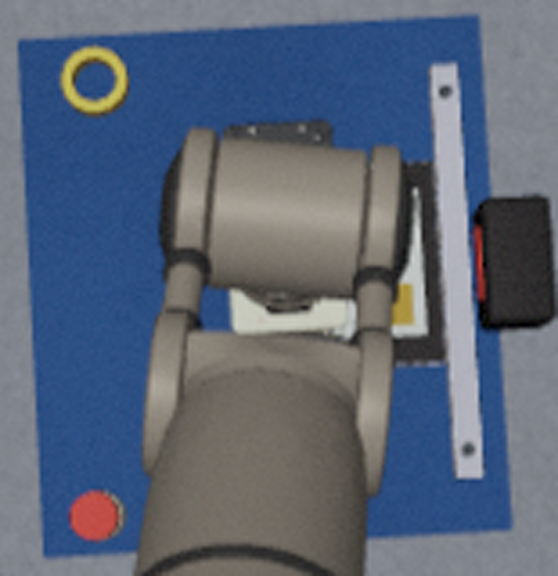

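The drive is parallel to the bar and nearly touching it (edge at col 432 at the top and 444 at the bottom). I push on until the force rises.

```bash
python3 -m creep '[[[0,-2,0,0,0,0],[0,-1,0,0,0,0],[0,0,0,0,0,0]]]';python3 -m creep '[[[0,-2,0,0,0,0],[0,0,0,0,0,0]]]'
```

```text
time: 7.07
tool_pos: [0.5698, 0.0287, 0.1944]
tool_rot: [3.132, -0.016, 1.626]
contact_force: [-0.8, 1.1, -0.3]
opening: 0.0916
time: 7.23
tool_pos: [0.5699, 0.0282, 0.1944]
tool_rot: [3.131, -0.02, 1.625]
contact_force: [-0.4, -1.0, 0.2]
opening: 0.0916
```

```bash
python3 -m creep '[[[0,-3,0,0,0,0],[0,-3,0,0,0,0],[0,-3,0,0,0,0]]]'; python3 -m creep '[[[0,-3,0,0,0,0]]]'
```

```text
time: 7.48
tool_pos: [0.5698, 0.0258, 0.1945]
tool_rot: [3.13, -0.032, 1.624]
contact_force: [2.2, 17.5, 0.7]
opening: 0.0916
time: 7.57
tool_pos: [0.5697, 0.0251, 0.1945]
tool_rot: [3.13, -0.036, 1.624]
contact_force: [2.8, 17.7, 0.4]
opening: 0.0918
```

The force is 17.7 N, so the drive is against the bar. I back off straight, rise, and move the arm aside for a check.

```bash
python3 -m creep '[[[0,6,0,0,0,0],[0,12,0,0,0,0],[0,15,0,0,0,0],[0,15,5,0,0,0],[0,10,20,0,0,0]]]'; python3 -m creep '[[[0,0,30,0,0,0],[0,0,35,0,0,0],[0,0,35,0,0,0],[0,15,30,0,0,0],[0,30,20,0,0,0]]]'; python3 -m creep '[[[-20,30,0,0,0,0],[-20,30,0,0,0,0],[-20,30,0,0,0,0],[0,0,0,0,0,0]]]'
python3 - <<'E'
from h import *
im=viewer.read_camera("top")
b,g,r=[im[...,i].astype(int) for i in range(3)]
mat=np.zeros(b.shape,bool);mat[145:222,240:310]=~((b>70)&(b>g+25)&(r<90))[145:222,240:310]&(im.min(2)<250)[145:222,240:310]
# drive left/right edge and dark->bar transition
for y in range(158,212,8): print(y,[int(v) for v in im[y,292:308,2]])
cv2.imwrite("pics/t6.png",cv2.resize(im[130:240,235:335],None,fx=5,fy=5,interpolation=2))
E
```

```text
time: 7.98
tool_pos: [0.5689, 0.0831, 0.2164]
tool_rot: [3.136, -0.032, 1.622]
contact_force: [-0.4, 0.6, -0.9]
opening: 0.0922
time: 8.4
tool_pos: [0.5675, 0.1276, 0.3702]
tool_rot: [-3.141, -0.025, 1.619]
contact_force: [1.4, 0.5, 0.6]
opening: 0.0918
time: 8.73
tool_pos: [0.5063, 0.2231, 0.3782]
tool_rot: [3.125, -0.024, 1.617]
contact_force: [0.3, 0.7, -0.7]
opening: 0.0921
158 [54, 52, 53, 48, 46, 48, 48, 51, 76, 141, 180, 180, 182, 181, 180, 183]
166 [196, 196, 195, 192, 183, 49, 50, 49, 54, 109, 182, 182, 183, 182, 182, 181]
174 [193, 193, 196, 193, 187, 127, 50, 55, 54, 73, 143, 183, 183, 183, 182, 182]
182 [195, 195, 193, 193, 194, 184, 51, 50, 52, 55, 109, 182, 180, 180, 181, 181]
190 [172, 172, 176, 188, 193, 187, 121, 52, 50, 49, 66, 122, 179, 180, 181, 180]
198 [172, 174, 173, 183, 194, 195, 184, 52, 54, 50, 52, 100, 180, 178, 179, 180]
206 [54, 51, 51, 50, 55, 53, 47, 52, 51, 56, 55, 61, 114, 179, 179, 182]
```

View pics/t6.png

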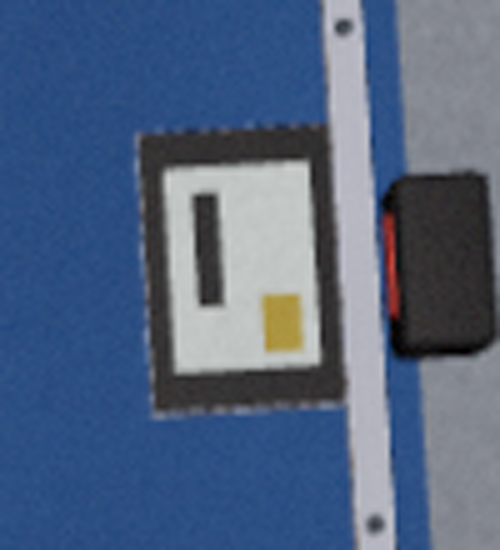

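The drive is flush: its dark cover meets the bar along the whole edge with no blue gap (col 328 at the top to 346 at the bottom). It sits well inside the bar's ends, label up, with the hand away.

```bash
python3 -c "
from cell import robot
print(robot.observe()['contact_force'],robot.hand_in())"
```

```text
the job is handed in; nothing more can be done
[-0.23784417  0.32279494  0.34665489] None
```

I tipped the drive over with the two open fingertips and let it settle flat, label up, its leading edge about 60 mm short of the bar. I then squared it to the bar and pushed it home until the force rose to about 18 N. The hand then backed off and rose clear, and I handed the job in at about 9 s.

**Last checks:**
- **Flush fit:** in the last top picture the drive's long edge meets the bar along its full length with no mat showing. Its middle is within about 10 mm of the bar's middle.
- **Angle:** the trailing edge measured 0.0625 rad against the bar's 0.0555 rad, which is within my pixel accuracy.
- **Small disagreement:** working forward from the trailing edge, the leading edge comes out about 3 mm past my first estimate of the bar face. I put this down to calibration and pixel error.
- **Other things:** the hand made no contact with anything else that I saw. I did not measure the bystanders again at the end.

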